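# Uncap two ultrasound probes into a fold-up tray

## Robot

A 6-joint arm with a two-finger parallel gripper is mounted at the origin on a cart in front of the work surface, level with it; the furniture and walls round the work are solid. World frame = base frame: x ahead of the robot, y to its left, z up, the work surface at z = 0. Lengths are in m, angles in rad, forces in N, time in s.
With the tool pointing down it reaches from about 0.25 to 0.725 m from the base axis. Payload 9.7 kg.
Tool frame: the origin (TCP) lies between the finger pads; the fingertips stand ctrl.finger_overhang ahead of it and the grasp point (between the pads) lies 8 mm behind it (ctrl.finger_overhang is the distance from the TCP to the fingertips, in m); z points along the fingers, y is the line along which they close (so a half turn about z gives the same grasp; the last joint's range is limited). The gripper opens to 85 mm and grips with 20 to 120 N. Pads are 22 mm wide; open, the fingers measure 114 mm over their backs; the gripper's body (76 mm by 85 mm) begins 54 mm behind the grasp point. The pads swing forward as they close: fully open they stand 13 mm farther back than shut.
Start: joints at [1.233, 0.087, 0.176, 1.66, 0, 1.571], TCP at [0.182, 0.519, 0.242] pointing down, gripper open.
Joint ranges: [-3.13, 3.13], [-0.85, 1.81], [-1.15, 1.24], [-2.2, 2.28], [-1.44, 1.52], [-3.14, 3.14]. Speed limits (rad/s): [2.22, 2.22, 2.57, 3.14, 3.14, 3.14].

## Interface

Orientations are given as a unit quaternion [x, y, z, w].
In Python, from plant import ctrl, snapshot, get_calibration, finder gives the robot as it stands. The module is installed in compiled form; this text tells all that it offers.
- The arm moves only by the shell command python3 -m crank 'ROWS' [OPENING] [FORCE]. ROWS is JSON, one flat list of numbers, 6 for each row, row after row: the shift along the tool's x, y, z in units of 80 cm (1.0 is 80 cm), then the turn, a rotation vector about the tool's x, y, z in units of 90 degrees (1.0 is 90 degrees). A call has 1 to 10 rows; each row shifts and turns the commanded pose from where the row before left it, along the tool's axes as they then stand; what a row does not reach is not made up. A row lasts 1/12 s, in which the tool goes at most 41.7 mm and 7.16 degrees, less where a joint would pass 70% of its speed; a pose out of reach is approached as far as the arm can. A call with a number of a shift or a turn outside -1 to 1 is refused whole. A call with a gripper value outside its range is refused whole. OPENING is the finger opening in mm, from 0 to 85.4, set as the call begins (- or left out, the last holds). The fingers move at their own pace and stop on an object; FORCE is the grip in N (left out, the last holds). Time passes only in rows, so rows that do not move let the fingers close. It gives the time, the measured TCP pose, the force, the opening and the grip force at its end, in the units of the state.
- ctrl.read_state(): the state, without advancing time (a new reading comes with each control period).
- snapshot(name): name is "scene" or "top" or "wrist"; returns (picture, depth): 384x512x3 uint8, red, green, blue; 384x512 float32, m along the optical axis (not along the pixel's ray), 0 where there is no reading.
- get_calibration(name): a dict with "camera_matrix" (3x3 intrinsics, pixels), "dist_coeffs" ([k1, k2, p1, p2, k3] as OpenCV has them; the pictures are not rectified), "R" (3x3) and "t" (3): a world point X has camera coordinates R X + t. Camera axes: x right, y down, z forward; pixel columns grow to the right and rows downward; lengths in m; the calibration is good to about 2 mm. A picture is of the moment at which its call begins: read the wrist's pose just before it. get_calibration takes no time and is no camera call; for the wrist camera it gives the pose at the moment of the call.
- ctrl.hand_in(): hands the job in; it is judged then, once.
Trained networks look in the newest picture that a camera, given by its name, has taken for a name from the list of things; names that differ only in an ending like _2 or _b are one class to them, and where a whole thing is asked for, a point or a joint stands for the part that bears it (a point fixed in the world has none). Each returns a list of dicts, best first, with "p" (0 to 1); they miss things now and then, are a little off and sometimes report something else, mostly with a low value. They report only what shows in the picture. A call takes as long as a camera call.
- finder.boxes_of(camera, label): "location" ([column, row] as shares, 0 to 1, of the picture: columns of its width, rows of its height, amid what is visible of it).
- finder.trace(camera, label): "region" (384x512 bool, what is visible of it) and "location" ([column, row] as shares, 0 to 1, of the picture: columns of its width, rows of its height, amid what is visible of it).
- finder.landmark_of(camera, label): "location" ([column, row] as shares, 0 to 1, of the picture: columns of its width, rows of its height: a listed point, or the origin of a listed thing).
The state is a dict: "time": time; "joint_pos": joint angles; "joint_velocities": joint speeds; "joint_torque": joint torques, N m; "ee_pos": TCP position; "tcp_rot": TCP orientation; "ft_force": force on the tool from outside, world axes, zero at the start; "moment": the same for the moment, N m; "width": opening from 0.0 (shut) to 1.0 (fully open); "grasp_force": force on a finger pad.
Only numpy, scipy, OpenCV 4.12 (cv2) and the standard library are available. Lean on these libraries where they do the work, as an engineer would, in place of code of your own. Each camera call takes 0.05 s, during which the arm holds its last target. There are 200 camera calls.

## Task

Get the two ultrasound probes ready for use: first fold both end panels of the white tray fully upright, while the probes still wear their caps. Then draw each cap off its leaning probe and set it down in the tray, standing upright with its open mouth down: the large cap in the wider bay, the small cap in the narrower bay. Lower the caps in, do not drop them, leave the panels up and leave the other things on the worktop where they are.

Things in the scene. Friction and masses are not known exactly. Their poses are not given: they have to be found in the camera images.
- cap_large: Large loose grey plastic cap, a rounded rectangular shell open at one end: 36 mm thick (its x) by 54 mm wide (its y) by 40 mm tall (its z), walls 2.5 mm, cavity 34 mm deep with 2 mm play each side. Origin at the centre of its open mouth; z points to its closed end. At the start it covers the head of the probe in stand_large, leaning 28 degrees; grasp it across its 54 mm width (its y).
- cap_small: Small loose grey plastic cap of the same kind: 24 mm thick (its x) by 36 mm wide (its y) by 40 mm tall (its z), cavity 34 mm deep with 2 mm play each side. Origin at the centre of its open mouth; z points to its closed end. At the start it covers the probe in stand_small, leaning 38 degrees; grasp it across its 36 mm width (its y).
- stand_large: Fixed grey desk stand, base 100 (x) by 74 (y) by 12 mm, with the larger white ultrasound probe clamped in it. Origin under the centre of the base; the probe leans 28 degrees from vertical towards the stand's -x and its head reaches about 135 mm high.
- stand_small: Fixed grey desk stand, base 100 by 74 by 12 mm, with the smaller probe, which leans 38 degrees towards the stand's -x; its head reaches about 120 mm high.
- stand_large_head (a point): Centre of the end face of the larger probe's head (27 x 45 mm), inside the large cap, 34 mm above the cap's mouth along the probe's axis.
- stand_small_head (a point): Centre of the end face of the smaller probe's head (15 x 27 mm), inside the small cap, 34 mm above the cap's mouth along the probe's axis.
- tray: Fixed white fold-up tray. Base 110 mm (its x) by 140 mm (its y), floor 4 mm thick; fixed walls along both y-long sides, 4 mm thick, their top 31 mm above the worktop, and a parallel divider with top at 23 mm, which parts it into two bays 140 mm long. The two ends (+y and -y) are closed by hinged panels. Origin under the centre of the base.
- bay_wide (a point): Centre of the floor of the wider bay (56 mm wide along the tray's x, on its -x side), at the floor's top, axes as the tray's.
- bay_narrow (a point): Centre of the floor of the narrower bay (42 mm wide, on the tray's +x side), at the floor's top, axes as the tray's.
- panel_left (a joint): Hinge of the end panel at the tray's +y end (panel 110 mm long, 33 mm high, 4 mm thick; hinge line along the tray's x, 73 mm from its centre and 4 mm above the worktop). 0 = lying flat outwards, 1.571 = upright against its stop. It stays where it is left; lift its free edge up and over along its arc (a level push on the edge tends to jam).
- panel_right (a joint): The same at the tray's -y end: 0 = lying flat outwards, 1.571 = upright.
- panel_left_edge (a point): Middle of the free edge of the +y end panel, 33 mm from its hinge.
- panel_right_edge (a point): Middle of the free edge of the -y end panel, 33 mm from its hinge.
- flask: Bystander: closed plastic bottle with white cap, 56 mm diameter, 150 mm tall, standing. Origin at the centre of its underside.
- vial: Bystander: vial with blue cap, 25 mm diameter, 53 mm tall, standing. Origin under its centre.
- oximeter: Bystander: finger pulse oximeter, 34 x 58 x 31 mm. Origin under its centre.
- carton: Bystander: small white medicine carton, 53 x 88 x 30 mm. Origin under its centre.
- syringe: Bystander: plastic syringe lying flat, 20 x 158 x 26 mm, along its y. Origin under its middle.
- gauze: Bystander: folded gauze pad, 36 x 56 x 10 mm. Origin under its centre.
- tape: Bystander: roll of white tape lying flat, 64 mm diameter, 12 mm high. Origin under its centre.
- vial_mid: Bystander: another such vial, standing between the two stands, 25 mm diameter, 53 mm tall. Origin under its centre.

How it is judged:
On the way:
1. both end panels upright (over 80 degrees) while both caps are still on their probes (value of joint each of panel_left, panel_right above 1.4 rad and distance between cap_large and stand_large_head below 0.045 m and distance between cap_small and stand_small_head below 0.045 m), for 0.2 s.
At the end, for the whole second after the job is handed in: Both panels over 1.4 rad; large cap on the wider bay's floor, small cap on the narrower bay's, mouth down: mouth centre within 14 mm of the bay's centre line, 55 mm of its middle along the bay, 4 mm of floor height; axis within 0.12 rad of vertical; at rest (value of joint each of panel_left, panel_right above 1.4 rad and x of cap_large in the frame of bay_wide between -0.014 and 0.014 m and y of cap_large in the frame of bay_wide between -0.055 and 0.055 m and z of cap_large in the frame of bay_wide between -0.004 and 0.004 m and angle between each of cap_large, cap_small's own z axis and vertical below 0.12 rad and linear speed of each of cap_large, cap_small below 0.02 m/s and x of cap_small in the frame of bay_narrow between -0.014 and 0.014 m and y of cap_small in the frame of bay_narrow between -0.055 and 0.055 m and z of cap_small in the frame of bay_narrow between -0.004 and 0.004 m); the robot touches nothing.
It fails at once if a bystander is displaced by more than 30 mm (distance of any of flask, vial, oximeter, carton, syringe, gauze, tape, vial_mid from where it was at the start of the episode above 0.03 m).
It fails at once if the large cap is dropped (falls free faster than 0.6 m/s) (linear speed of cap_large above 0.6 m/s and contact force between cap_large and the fingers below 0.05 N).
It fails at once if the small cap is dropped (falls free faster than 0.6 m/s) (linear speed of cap_small above 0.6 m/s and contact force between cap_small and the fingers below 0.05 N).
It also fails if it takes over 72 s, if anything falls off the work surface, if the arm or the gripper's body presses on something with over 40 N, if the wrist force passes 120 N, or if a joint passes its speed limit or range.

## Working session

There is one attempt and no reset: what is moved stays moved. The work goes in short steps, Python scripts to look and compute and a shell command to move; the robot and the scene stay as the last step left them, time stands still between calls to the robot, and variables do not carry over. Pictures are saved under pics/ and viewed, at most 10 in all, crops included, and the job is handed in when it is done.

```bash
mkdir -p pics; cat > h.py <<'E'
import numpy as np, cv2
from plant import ctrl, snapshot, get_calibration, finder
from scipy.spatial.transform import Rotation as Ro
def cloud(cam, depth, mask=None):
    c=get_calibration(cam); K=np.array(c["camera_matrix"]); d=np.array(c["dist_coeffs"])
    m=depth>0
    if mask is not None: m&=mask
    v,u=np.nonzero(m); z=depth[v,u]
    n=cv2.undistortPoints(np.stack([u,v],1).astype(float)[:,None],K,d)[:,0]
    P=np.c_[n*z[:,None],z]
    return (P-np.array(c["t"]))@np.array(c["R"]), (u,v)
def proj(cam,X):
    c=get_calibration(cam)
    r=cv2.Rodrigues(np.array(c["R"]))[0]
    return cv2.projectPoints(np.atleast_2d(X).astype(float),r,np.array(c["t"]),np.array(c["camera_matrix"]),np.array(c["dist_coeffs"]))[0][:,0]
def save(n,img): cv2.imwrite("pics/"+n,img[...,::-1])
E
python3 - <<'E'
from h import *
s=ctrl.read_state(); print({k:np.round(v,3) for k,v in s.items()}, ctrl.finger_overhang)
ims=[]
for cam in ["scene","top"]:
    p,d=snapshot(cam); ims.append(p); np.save(cam+".npy",d); save(cam+"0.png",p)
    c=get_calibration(cam); print(cam,np.round(-np.array(c["R"]).T@c["t"],3),np.round(c["R"],2).tolist())
    X,(u,v)=cloud(cam,d); G=np.full(d.shape+(3,),np.nan); G[v,u]=X
    for n in ["cap_large","cap_small","stand_large","stand_small","tray","flask","vial","carton","oximeter","syringe","gauze","tape","panel_left","panel_right"]:
        for r in finder.trace(cam,n)[:3]:
            if r["p"]<.3: continue
            m=r["region"]; P=G[m]; P=P[~np.isnan(P[:,0])]
            print(cam,n,round(r["p"],2),np.round(np.array(r["location"])*[512,384]),m.sum(),np.round(np.median(P,0),3) if len(P) else None, np.round(np.percentile(P,[2,98],axis=0),3).tolist() if len(P) else None)
    for n in ["panel_left_edge","panel_right_edge","bay_wide","bay_narrow","stand_large_head","stand_small_head","tray"]:
        for r in finder.landmark_of(cam,n)[:2]: print(cam,n,round(r["p"],2),np.round(np.array(r["location"])*[512,384]))
E
```

```text
{'time': np.float64(0.0), 'joint_pos': array([ 1.233,  0.087,  0.175,  1.66 , -0.   ,  1.571]), 'joint_velocities': array([ 0.001, -0.   , -0.002, -0.001, -0.   , -0.   ]), 'joint_torque': array([-1.0000e-03, -5.2039e+01,  4.6480e+01,  1.7000e-02, -0.0000e+00,
        0.0000e+00]), 'ee_pos': array([0.182, 0.519, 0.242]), 'tcp_rot': array([ 0.168,  0.986, -0.001, -0.   ]), 'ft_force': array([ 0.011, -0.083,  0.014]), 'moment': array([ 0.025, -0.033, -0.03 ]), 'grasp_force': np.float64(0.0), 'width': np.float64(0.999)} 0.011
scene [-0.154  0.432  0.647] [[-0.6, -0.8, -0.02], [-0.42, 0.33, -0.85], [0.69, -0.5, -0.53]]
scene cap_large 0.69 [319. 150.] 385 [ 0.575 -0.304  0.134] [[0.56, -0.34, 0.1], [0.605, -0.286, 0.15]]
scene cap_small 0.5 [275. 172.] 223 [ 0.572 -0.14   0.122] [[0.557, -0.27, 0.026], [0.738, -0.126, 0.134]]
scene stand_large 0.82 [310. 177.] 814 [ 0.603 -0.306  0.018] [[0.547, -0.347, 0.006], [0.649, -0.278, 0.084]]
scene stand_large 0.54 [265. 197.] 823 [ 0.607 -0.149  0.017] [[0.556, -0.188, 0.004], [0.658, -0.113, 0.077]]
scene stand_small 0.61 [266. 197.] 858 [ 0.6
[... 3130 characters left out ...]
[[0.364, 0.094, 0.004], [0.399, 0.148, 0.014]]
top tape 0.54 [275. 156.] 271 [ 0.728 -0.138  0.012] [[0.699, -0.166, 0.003], [0.757, -0.109, 0.016]]
top panel_left 0.73 [165. 214.] 362 [0.498 0.194 0.016] [[0.448, 0.174, 0.001], [0.551, 0.215, 0.027]]
top panel_right 0.61 [218. 227.] 326 [0.462 0.025 0.015] [[0.412, 0.004, -0.002], [0.513, 0.046, 0.025]]
top panel_left_edge 0.54 [159. 208.]
top panel_right_edge 0.76 [219. 233.]
top bay_wide 0.96 [185. 229.]
top bay_wide 0.74 [323. 164.]
top bay_narrow 0.63 [195. 212.]
top stand_large_head 0.72 [339. 196.]
top stand_large_head 0.7 [161. 208.]
top stand_small_head 0.81 [279. 196.]
top stand_small_head 0.62 [330. 199.]
top tray 0.89 [191. 219.]
```

```bash
python3 - <<'E'
import cv2,numpy as np
a=cv2.imread("pics/scene0.png")[110:310,130:390];b=cv2.imread("pics/top0.png")[130:280,140:400]
a=cv2.resize(a,None,fx=1.5,fy=1.5);b=cv2.resize(b,(390,225))
cv2.imwrite("pics/v1.png",cv2.resize(np.vstack([a,b]),None,fx=1.13,fy=1.13))
E
```

```text
(no output)
```

View pics/v1.png

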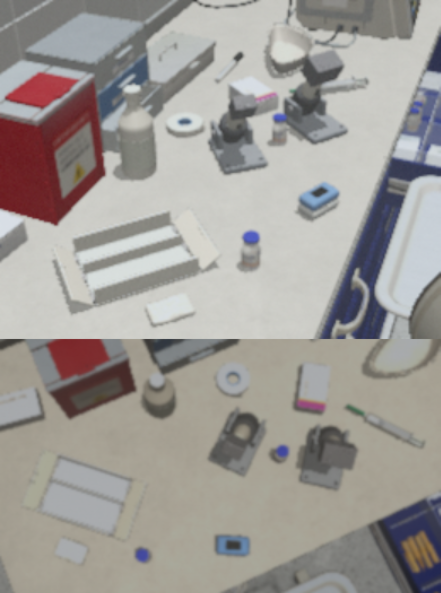

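```bash
cat >> h.py <<'E'
def go(p,R=None):
    """print pure shift in current tool axes (units), then rotvec in units"""
    s=ctrl.read_state(); R0=Ro.from_quat(s["tcp_rot"]); 
    d=R0.inv().apply(np.array(p)-s["ee_pos"])/0.8
    print("shift",np.round(d,4),"n>=",np.ceil(np.linalg.norm(d)/.052), "mm world",np.round(1000*(np.array(p)-s["ee_pos"]),1))
    if R is not None:
        r=(R0.inv()*R).as_rotvec()/(np.pi/2); print("turn after shift",np.round(r,4),"n>=",np.ceil(np.linalg.norm(r)/.079))
        d2=R.inv().apply(np.array(p)-s["ee_pos"])/0.8; print("shift if turned first",np.round(d2,4))
E
python3 - <<'E'
from h import *
s=ctrl.read_state();R=Ro.from_quat(s["tcp_rot"]).as_matrix()
c=get_calibration("wrist");C=-np.array(c["R"]).T@c["t"]
print("cam in tool",R.T@(C-s["ee_pos"]),"axes (cols cam x,y,z)",np.round(R.T@np.array(c["R"]).T,3),np.round(c["camera_matrix"],0))
X=np.vstack([cloud(n,np.load(n+".npy"))[0] for n in("scene","top")])
for x in np.arange(.2,.9,.05):
    row=[]
    for y in np.arange(.45,-.55,-.05):
        m=(abs(X[:,0]-x)<.025)&(abs(X[:,1]-y)<.025); row.append("%4d"%(1000*np.percentile(X[m,2],98)) if m.sum()>3 else "   .")
    print("%.2f"%x,*row)
go([.40,.11,.24])
E
```

```text
cam in tool [ 0.07088607 -0.00051032 -0.13034693] axes (cols cam x,y,z) [[ 0.    -0.96  -0.28 ]
 [ 1.     0.001 -0.   ]
 [ 0.001 -0.28   0.96 ]] [[330.   0. 260.]
 [  0. 330. 186.]
 [  0.   0.   1.]]
0.20  306    .    .    .    .    .    3    4    3 -852 -845   -9  -10  -26  -26  -27  -26  -26   -9   -8
0.25 -911    .    .    .    .    3    4    4    4    4    3   -8   -9  -26  -26  -26  -25  -23   -8    .
0.30    .    .    .    .    1    3    4    4    4    4    4    4   -8   -8  -10  -26  -25   -8   -7    .
0.35    .    .    .    .    3    4    9   12    4    5    5    5    4    3   -8   -8  -13   -8    .    .
0.40    .    .    .    2    3    4   12   31   32   55    5    5   35   34    5    3   -7  -10 -837  -76
0.45    .    .    .    3    4   30   33   33   22   26    5    5   35   34    5    5    5    2  -93  -77
0.50    .    .    3    3    4   28   25   25   32   25    5    5    5    6    5    5    5    5    4  -82
0.55    .   -6    3    4    4   28   34   34   33    5    5   14  131   12    6  141  141    6    6    5
0.60    .    3    3   39   39   38  179    4    5    5    5   15  132   58   56  147  148    6    6    6
0.65    2    3    4   39   40  183  187  188  165  152  102    5   68   62    6   70   66   23   27   21
0.70  458  500   43    4    4  456  189  189  184  153   97   15   17    4   33   35   18   22    5    6
0.75    .  553  575  412  585  587  586  522  184  172  165   53   18    5   34   35    6   35   35    3
0.80    .    .  559  548  517  586  587  575  549  173  172  171   56    6    6    9    6   34   26   37
0.85    .    .    .    .  356  319  306  166  537  523  173  173  167   53   51   18   18   29   32   36
shift [-0.4262 -0.3921  0.0029] n>= 12.0 mm world [ 217.7 -408.9   -2.3]
```

```bash
python3 -m crank '[-0.0375,-0.032,0,0,0,0,-0.0375,-0.032,0,0,0,0,-0.0375,-0.032,0,0,0,0,-0.0375,-0.032,0,0,0,0,-0.0375,-0.032,0,0,0,0,-0.0375,-0.032,0,0,0,0,-0.0375,-0.032,0,0,0,0,-0.0375,-0.032,0,0,0,0,-0.0375,-0.032,0,0,0,0,-0.0375,-0.032,0,0,0,0]' 0 && python3 -m crank '[-0.0375,-0.032,0,0,0,0,-0.0375,-0.032,0,0,0,0,0,0,0,0,0,-0.04,0,0,0,0,0,-0.04,0,0,0,0,0,0]'
python3 - <<'E'
from h import *
s=ctrl.read_state();print(s["ee_pos"],s["tcp_rot"],s["width"],ctrl.finger_overhang)
p,d=snapshot("wrist"); np.save("w1.npy",d)
X,(u,v)=cloud("wrist",d); G=np.full(d.shape+(3,),np.nan); G[v,u]=X; np.save("G1.npy",G)
m0=(X[:,0]<.4)&(X[:,0]>.3)&(X[:,1]>.15)&(X[:,1]<.3);print("table z",np.median(X[m0,2]))
im=p.copy()
for n in ["tray","panel_left","panel_right"]:
    for r in finder.trace("wrist",n)[:1]:
        m=r["region"]; np.save("m_%s.npy"%n,m); P=G[m];P=P[~np.isnan(P[:,0])]; print(n,r["p"],m.sum(),np.round(np.percentile(P,[2,50,98],axis=0),3).tolist())
        im[cv2.morphologyEx(m.astype(np.uint8),cv2.MORPH_GRADIENT,np.ones((2,2)))>0]=[255,0,0]
K=None
for n in ["panel_left_edge","panel_right_edge","bay_wide","bay_narrow","tray"]:
    for r in finder.landmark_of("wrist",n)[:1]:
        l=np.array(r["location"])*[512,384]; i=l.astype(int); cv2.circle(im,tuple(map(int,i)),3,(0,255,0),1); print(n,r["p"],np.round(l,1),np.round(G[i[1],i[0]],4))
save("w1.png",im)
E
```

```text
time: 3.03
ee_pos: [0.3809, 0.1762, 0.2426]
tcp_rot: [0.168, 0.986, 0.0, 0.0]
ft_force: [0.5, 1.3, 1.0]
width: -0.001
grasp_force: 0.0
time: 3.45
ee_pos: [0.4204, 0.1089, 0.2423]
tcp_rot: [0.106, 0.994, 0.0, -0.0]
ft_force: [0.2, 0.2, 1.0]
width: 0.001
grasp_force: 0.0
[0.42040853 0.10887237 0.24226985] [ 1.05548545e-01  9.94414150e-01  1.14791043e-06 -4.55748583e-05] 0.0011337356471875155 0.011
table z -0.0012262833315493983
tray 0.95 14815 [[0.419, 0.015, 0.001], [0.479, 0.119, 0.004], [0.547, 0.207, 0.03]]
panel_left 0.93 2209 [[0.451, 0.177, 0.006], [0.499, 0.196, 0.016], [0.553, 0.214, 0.025]]
panel_right 0.9 2354 [[0.413, 0.006, 0.005], [0.462, 0.027, 0.014], [0.516, 0.047, 0.022]]
panel_left_edge 0.87 [362.1 212.6] [ 0.5154  0.2146 -0.0018]
panel_right_edge 0.76 [188.6 211.7] [0.4618 0.0158 0.022 ]
bay_wide 0.56 [271.8 189.2] [0.462  0.1125 0.0028]
bay_narrow 0.89 [274.6 232.1] [0.4113 0.117  0.2374]
tray 0.73 [273.8 203.7] [0.4798 0.1113 0.0019]
```

View pics/w1.png

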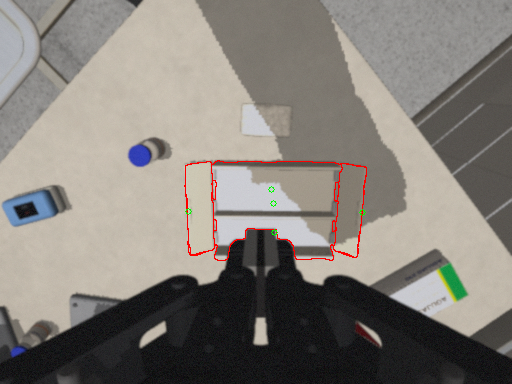

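```bash
python3 - <<'E'
from h import *
G=np.load("G1.npy")
L={}
for n in ["panel_left","panel_right"]:
    m=cv2.erode(np.load("m_%s.npy"%n).astype(np.uint8),np.ones((3,3)))>0
    P=G[m];P=P[~np.isnan(P[:,0])]; P=P[P[:,2]<.05]; c=np.median(P,0)
    w=np.linalg.svd(P-P.mean(0))[2][2]; w*=np.sign(w[2]); print(n,c,"normal",w,"tilt deg",np.degrees(np.arccos(w[2])),"dir",np.degrees(np.arctan2(w[1],w[0])))
    L[n]=c
mt=np.load("m_tray.npy"); P=G[mt];P=P[~np.isnan(P[:,0])];P=P[P[:,2]<.05]
d=L["panel_left"]-L["panel_right"]; print("yaw from panels",np.degrees(np.arctan2(-d[0],d[1])))
W=P[P[:,2]>.025]; 
for a in np.radians(np.arange(-16,-8.,.5)):   # yaw scan: wall sharpness
    x=P[:,:2]@[np.cos(a),np.sin(a)]; f=P[:,2]>.015
    h=np.histogram(x[f],np.arange(.2,.7,.002))[0]; print(round(np.degrees(a),1),(h.astype(float)**2).sum(),end=" | ")
a=np.radians(-12.); ex=np.array([np.cos(a),np.sin(a)]);ey=np.array([-ex[1],ex[0]])
C=np.array([.48,.111]); q=np.c_[(P[:,:2]-C)@ex,(P[:,:2]-C)@ey]
mid=abs(q[:,1])<.05
print()
for x in np.arange(-.07,.07,.002):
    k=mid&(abs(q[:,0]-x)<.001); print(round(x,3),k.sum(),np.round(np.median(P[k,2]),3) if k.sum() else "",end="; ")
print()
k0=(abs(q[:,0])<.04)
for y in np.arange(-.11,.11,.003):
    k=k0&(abs(q[:,1]-y)<.0015); print(round(y,3),k.sum(),np.round(np.median(P[k,2]),3) if k.sum() else "",end="; ")
E
```

```text
panel_left [0.49826354 0.19586986 0.0164501 ] normal [-0.14806368 -0.64577746  0.74903179] tilt deg 41.49342202109785 dir -102.91356318029023
panel_right [0.46165427 0.02711115 0.01441318] normal [0.12100543 0.53404733 0.83675034] tilt deg 33.20146214737216 dir 77.23337985604056
yaw from panels -12.239679215928078
-16.0 469637.0 | -15.5 495427.0 | -15.0 529655.0 | -14.5 586459.0 | -14.0 667723.0 | -13.5 687439.0 | -13.0 704589.0 | -12.5 713565.0 | -12.0 705401.0 | -11.5 612889.0 | -11.0 565005.0 | -10.5 523891.0 | -10.0 485551.0 | -9.5 457837.0 | -9.0 428583.0 | -8.5 405673.0 | 
-0.07 0 ; -0.068 0 ; -0.066 0 ; -0.064 0 ; -0.062 0 ; -0.06 0 ; -0.058 0 ; -0.056 0 ; -0.054 0 ; -0.052 365 0.018; -0.05 329 0.029; -0.048 96 0.03; -0.046 0 ; -0.044 0 ; -0.042 11 0.004; -0.04 159 0.003; -0.038 159 0.003; -0.036 114 0.003; -0.034 160 0.003; -0.032 157 0.003; -0.03 113 0.003; -0.028 160 0.003; -0.026 149 0.003; -0.024 119 0.003; -0.022 156 0.003; -0.02 141 0.003; -0.018 121 0.003; -0.016 153 0.003; -0.014 132 0.003; -0.012 130 0.003; -0.01 154 0.003; -0.008 117 0.003; -0.006 151 0.003; -0.004 
[... 1086 characters left out ...]
116 0.003; -0.014 174 0.003; -0.011 118 0.003; -0.008 171 0.003; -0.005 121 0.003; -0.002 168 0.003; 0.001 149 0.003; 0.004 157 0.003; 0.007 160 0.003; 0.01 161 0.003; 0.013 165 0.003; 0.016 156 0.003; 0.019 164 0.003; 0.022 158 0.003; 0.025 164 0.003; 0.028 156 0.003; 0.031 167 0.003; 0.034 159 0.003; 0.037 173 0.003; 0.04 151 0.003; 0.043 168 0.003; 0.046 153 0.003; 0.049 166 0.003; 0.052 159 0.003; 0.055 162 0.003; 0.058 161 0.003; 0.061 164 0.003; 0.064 162 0.003; 0.067 154 0.003; 0.07 159 0.003; 0.073 80 0.004; 0.076 193 0.006; 0.079 205 0.009; 0.082 206 0.011; 0.085 218 0.015; 0.088 213 0.017; 0.091 211 0.02; 0.094 227 0.022; 0.097 192 0.025; 0.1 25 0.024; 0.103 0 ; 0.106 0 ; 0.109 0 ;
```

```bash
python3 -m crank '[-0.0191,0.0458,0,0,0,0,-0.0191,0.0458,0,0,0,0,-0.0191,0.0458,0,0,0,0,-0.0191,0.0458,0,0,0,0,0,0,0.05,0,0,0,0,0,0.05,0,0,0,0,0,0.05,0,0,0,0,0,0.05,0,0,0,0,0,0.05,0,0,0,0,0,0.02,0,0,0]' && python3 -m crank '[0,0,0.009,0,0,0,0,-0.012,0,0,0,0,0,0,0,0,0,0]'
```

```text
time: 4.73
ee_pos: [0.5079, 0.2391, 0.0203]
tcp_rot: [0.106, 0.994, -0.002, -0.003]
ft_force: [-0.8, 0.1, 0.8]
width: -0.002
grasp_force: 0.0
time: 4.98
ee_pos: [0.5088, 0.23, 0.0202]
tcp_rot: [0.106, 0.994, -0.0, 0.0]
ft_force: [0.0, -1.4, 0.0]
width: 0.001
grasp_force: 0.0
```

```bash
python3 -m crank '[0,-0.006,-0.001,0,0,0,0,-0.006,-0.002,0,0,0,0,-0.005,-0.004,0,0,0,0,-0.005,-0.004,0,0,0,0,-0.005,-0.004,0,0,0,0,-0.005,-0.003,0,0,0,0,-0.005,-0.002,0,0,0,0,-0.003,0,0,0,0,0,0,0,0,0,0]'
```

```text
time: 5.73
ee_pos: [0.502, 0.1991, 0.0353]
tcp_rot: [0.106, 0.994, 0.0, 0.0]
ft_force: [0.9, 1.8, 1.3]
width: -0.001
grasp_force: 0.5
```

```bash
python3 -m crank '[0,-0.003,0,0,0,0,0,-0.003,0,0,0,0,0,0,0,0,0,0]';python3 -m crank '[0,-0.002,0,0,0,0,0,-0.002,0,0,0,0,0,0,0,0,0,0]'
```

```text
time: 5.98
ee_pos: [0.5018, 0.1979, 0.0355]
tcp_rot: [0.105, 0.994, 0.004, 0.0]
ft_force: [3.8, 19.4, -2.3]
width: 0.001
grasp_force: 9.6
time: 6.23
ee_pos: [0.5017, 0.1973, 0.0356]
tcp_rot: [0.104, 0.995, 0.006, 0.001]
ft_force: [6.9, 33.4, -5.2]
width: -0.001
grasp_force: 14.9
```

```bash
python3 -m crank '[0,0.03,0,0,0,0,0,0,-0.045,0,0,0,0,0,-0.045,0,0,0,-0.0042,-0.0485,0,0,0,0,-0.0042,-0.0485,0,0,0,0,-0.0042,-0.0485,0,0,0,0,-0.0042,-0.0485,0,0,0,0,-0.0042,-0.0485,0,0,0,0,-0.0042,-0.0485,0,0,0,0,0,0,0,0,0,0]'; python3 - <<'E'
from h import *
s=ctrl.read_state(); C=np.array([.4829,.1114]); a=np.radians(-12.3); R=np.array([[np.cos(a),np.sin(a)],[-np.sin(a),np.cos(a)]])
print("tray xy",R@(s["ee_pos"][:2]-C),s["ee_pos"],s["tcp_rot"],"vial",R@(np.array([.384,-.004])-C))
E
```

```text
time: 7.07
ee_pos: [0.4746, -0.0219, 0.1066]
tcp_rot: [0.108, 0.994, -0.001, -0.001]
ft_force: [0.2, 0.4, -0.1]
width: -0.001
grasp_force: 0.0
tray xy [ 0.02026982 -0.13198746] [ 0.4745872  -0.02187585  0.10661624] [ 1.08340801e-01  9.94113062e-01 -1.01549925e-03 -6.77705116e-04] vial [-0.0720461  -0.13381976]
```

```bash
python3 -m crank '[0,0,0.04,0,0,0,0,0,0.04,0,0,0,0,0,0.022,0,0,0,0,0,0.0075,0,0,0,0,0.012,0,0,0,0,0,0,0,0,0,0]'; python3 -m crank '[0,0.006,0,0,0,0,0,0.006,-0.003,0,0,0,0,0.006,-0.004,0,0,0,0,0.006,-0.004,0,0,0,0,0.005,-0.004,0,0,0,0,0.005,-0.003,0,0,0,0,0.005,-0.003,0,0,0,0,0.005,0,0,0,0,0,0,0,0,0,0]';python3 -m crank '[0,0.002,0,0,0,0,0,0.002,0,0,0,0,0,0,0,0,0,0]'
```

```text
time: 7.57
ee_pos: [0.4785, -0.0061, 0.0201]
tcp_rot: [0.106, 0.994, 0.0, 0.0]
ft_force: [-0.8, 0.4, 1.0]
width: 0.003
grasp_force: 0.0
time: 8.32
ee_pos: [0.4849, 0.0229, 0.0362]
tcp_rot: [0.107, 0.994, -0.006, -0.0]
ft_force: [-2.8, -32.4, 1.3]
width: -0.002
grasp_force: 16.2
time: 8.57
ee_pos: [0.485, 0.0236, 0.0362]
tcp_rot: [0.108, 0.994, -0.008, -0.0]
ft_force: [-5.1, -46.4, 5.6]
width: -0.003
grasp_force: 23.3
```

```bash
python3 -m crank '[0,-0.045,0,0,0,0,0,0,-0.05,0,0,0,0,0,-0.05,0,0,0,0,0,-0.05,0,0,0,0,0,-0.05,0,0,0,-0.0205,-0.0425,-0.02,0,0,0,-0.0205,-0.0425,-0.02,0,0,0,-0.0205,-0.0425,-0.02,0,0,0,-0.0205,-0.0425,-0.02,0,0,0,-0.0205,-0.0425,-0.02,0,0,0]'; python3 -m crank '[-0.0205,-0.0425,-0.01,0,0,0,0,0,0,0,0,0,0,0,0,0,0,0]'
cat > look.py <<'E'
from h import *
def look(tag,names):
    s=ctrl.read_state()
    p,d=snapshot("wrist"); X,(u,v)=cloud("wrist",d); G=np.full(d.shape+(3,),np.nan); G[v,u]=X; np.save("G%s.npy"%tag,G)
    im=p.copy()
    for n in names:
        for i,r in enumerate(finder.trace("wrist",n)[:2]):
            m=r["region"]; np.save("m%s_%s%d.npy"%(tag,n,i),m); P=G[m];P=P[~np.isnan(P[:,0])]
            print(n,round(r["p"],2),np.round(np.array(r["location"])*[512,384]),m.sum(),np.round(np.percentile(P,[2,50,98],axis=0),3).tolist())
            if i==0: im[cv2.morphologyEx(m.astype(np.uint8),cv2.MORPH_GRADIENT,np.ones((2,2)))>0]=[255,0,0]
    save("%s.png"%tag,im)
E
python3 - <<'E'
from look import *
look("w2",["cap_large","cap_small","stand_large","stand_small"])
X=[]
for c in("top","scene"):
    p,d=snapshot(c); save(c+"1.png",p); X.append(cloud(c,d)[0])
C=np.array([.4829,.1114]); a=np.radians(-12.3); R=np.array([[np.cos(a),np.sin(a)],[-np.sin(a),np.cos(a)]])
for Y in X:
    q=(Y[:,:2]-C)@R.T; k=(abs(q[:,0])<.05)&(abs(q[:,1])>.066)&(abs(q[:,1])<.12)&(Y[:,2]>.012)
    for sg in(1,-1):
        j=k&(q[:,1]*sg>0); 
        for lo in(.012,.02,.028):
            t=j&(Y[:,2]>lo)&(Y[:,2]<lo+.008); print(sg,lo,t.sum(),np.round(np.percentile(q[t,1],[10,50,90]),4) if t.sum()>3 else "")
E
```

```text
time: 9.4
ee_pos: [0.5233, -0.1895, 0.2775]
tcp_rot: [0.105, 0.994, 0.0, 0.0]
ft_force: [0.9, 0.6, 0.0]
width: 0.002
grasp_force: 0.0
time: 9.65
ee_pos: [0.5323, -0.2263, 0.2839]
tcp_rot: [0.107, 0.994, 0.0, -0.0]
ft_force: [0.3, 0.6, -0.4]
width: 0.005
grasp_force: 0.0
cap_large 0.89 [181. 239.] 2564 [[0.557, -0.34, 0.108], [0.574, -0.31, 0.137], [0.598, -0.287, 0.145]]
stand_large 0.78 [210. 202.] 3254 [[0.544, -0.347, 0.007], [0.581, -0.304, 0.011], [0.641, -0.278, 0.059]]
stand_small 0.61 [319. 202.] 3816 [[0.555, -0.198, 0.008], [0.603, -0.166, 0.012], [0.655, -0.115, 0.093]]
1 0.012 20 [0.0686 0.0695 0.07  ]
1 0.02 22 [0.0689 0.0695 0.07  ]
1 0.028 40 [0.0691 0.0701 0.0736]
-1 0.012 15 [-0.0769 -0.0764 -0.076 ]
-1 0.02 15 [-0.0767 -0.0763 -0.0693]
-1 0.028 25 [-0.0765 -0.0753 -0.0731]
1 0.012 19 [0.071  0.0743 0.0748]
1 0.02 22 [0.0678 0.0744 0.0746]
1 0.028 16 [0.072  0.0745 0.0748]
-1 0.012 32 [-0.0725 -0.0718 -0.069 ]
-1 0.02 38 [-0.0725 -0.0719 -0.0698]
-1 0.028 37 [-0.0723 -0.072  -0.0712]
```

View pics/w2.png

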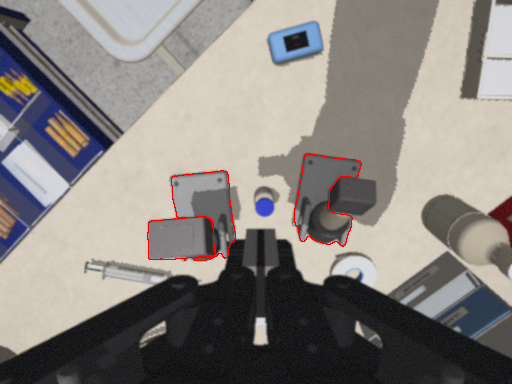

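```bash
cat > fit.py <<'E'
from h import *
from scipy.optimize import least_squares
def sdf(q,h):
    d=np.abs(q)-h; return np.linalg.norm(np.maximum(d,0),axis=1)+np.minimum(d.max(1),0)
def Rcap(yaw,tilt): return Ro.from_euler("ZY",[yaw,-tilt])  # leans to its -x
def fitcap(P,dims,tilt,p0,yaws,free=False):
    best=None
    h=np.array(dims)/2
    for y0 in yaws:
        f=lambda v: sdf(Rcap(v[3],v[4] if free else tilt).inv().apply(P-v[:3])-[0,0,h[2]],h)
        r=least_squares(f,[*p0,y0]+([tilt] if free else []),loss="soft_l1",f_scale=.002)
        if best is None or r.cost<best.cost: best=r; res=np.median(np.abs(f(r.x)))
    return best.x,best.cost,res
E
python3 - <<'E'
from fit import *
G=np.load("Gw2.npy"); m=~np.isnan(G[...,0])
for n,c,dims,t,zmin in [("L",(.575,-.312),(.036,.054,.04),28,.095),("S",(.573,-.146),(.024,.036,.04),38,.09)]:
    t=np.radians(t)
    k=m&(np.linalg.norm(np.nan_to_num(G[...,:2])-c,axis=2)<.05)&(np.nan_to_num(G[...,2])>zmin)&(np.nan_to_num(G[...,2])<.17); P=G[k]
    print(n,len(P),np.round(np.percentile(P,[1,50,99],axis=0),3).tolist())
    for free in(False,True):
        x,co,res=fitcap(P,dims,t,[c[0]+.02,c[1],.1],np.radians(np.arange(-180,180,30)),free)
        print(n,"mouth",np.round(x[:3],4),"yaw",np.degrees(x[3]),"tilt",np.degrees(x[4]) if free else "","res mm",res*1000,"cost",co*1e6)
# stand base yaw via minAreaRect
for n in["stand_large0","stand_small0"]:
    mm=np.load("mw2_%s.npy"%n)&m; P=G[mm]; P=P[(P[:,2]<.016)&(P[:,2]>.005)]
    print(n,cv2.minAreaRect(P[:,:2].astype(np.float32)*1000))
E
```

```text
L 2548 [[0.556, -0.34, 0.106], [0.574, -0.31, 0.137], [0.601, -0.286, 0.145]]
L mouth [ 0.591  -0.3163  0.1019] yaw -6.829602084521476 tilt  res mm 0.42033604793137275 cost 535.9911923822258
L mouth [ 0.591  -0.3163  0.1019] yaw -6.76478310353896 tilt 27.737028150390827 res mm 0.4218386018049469 cost 534.556182016667
S 1682 [[0.556, -0.166, 0.091], [0.573, -0.148, 0.121], [0.607, -0.125, 0.13]]
S mouth [ 0.5902 -0.1488  0.0918] yaw -20.067141672847733 tilt  res mm 0.30824109817372686 cost 1453.0038398738516
S mouth [ 0.5899 -0.1487  0.0916] yaw -20.17875087616393 tilt 36.734009240737755 res mm 0.35296294899023367 cost 1436.437039483485
stand_large0 ((593.1484375, -316.4947814941406), (74.60526275634766, 98.97035217285156), 83.07526397705078)
stand_small0 ((605.539794921875, -156.14146423339844), (71.88095092773438, 98.68609619140625), 69.49765014648438)
```

```bash
cat >> fit.py <<'E'
CAP={"L":([.591,-.3163,.103],-6.9,28),"S":([.590,-.1488,.0927],-20.3,38)}
def grasp(n,back=0,up=.012):
    p,y,t=CAP[n]; R=Rcap(np.radians(y),np.radians(t)); M=R.as_matrix()
    T=np.c_[-M[:,0],M[:,1],-M[:,2]]; return np.array(p)+M[:,2]*(up+back), Ro.from_matrix(T)
E
python3 -c "
from fit import *
go(*grasp('L',.075))"
```

```text
shift [-0.0457 -0.1019  0.1309] n>= 4.0 mm world [  18.7  -87.4 -104.7]
turn after shift [-0.014  -0.3108 -0.0563] n>= 5.0
shift if turned first [ 0.0293 -0.1056  0.1326]
```

```bash
python3 -m crank '[0,0,0,-0.0028,-0.0622,-0.0113,0,0,0,-0.0028,-0.0622,-0.0113,0,0,0,-0.0028,-0.0622,-0.0113,0,0,0,-0.0028,-0.0622,-0.0113,0,0,0,-0.0028,-0.0622,-0.0113,0.0073,-0.0264,0.0332,0,0,0,0.0073,-0.0264,0.0332,0,0,0,0.0073,-0.0264,0.0332,0,0,0,0.0073,-0.0264,0.0332,0,0,0,0,0,0,0,0,0]' 75; python3 -c "
from fit import *
go(*grasp('L',0))"
```

```text
time: 10.83
ee_pos: [0.5488, -0.3132, 0.1727]
tcp_rot: [0.06, 0.969, -0.013, 0.238]
ft_force: [-0.6, -0.0, -1.2]
width: 0.88
grasp_force: 0.0
shift [-0.0063  0.0024  0.0867] n>= 2.0 mm world [ 36.6  -2.4 -59.1]
turn after shift [ 0.0008 -0.0043 -0.0022] n>= 1.0
shift if turned first [-0.0058  0.0025  0.0868]
```

```bash
python3 -m crank '[-0.0055,0.0024,0.005,0,-0.004,-0.002,0,0,0.03,0,0,0,0,0,0.025,0,0,0,0,0,0.018,0,0,0,0,0,0.0085,0,0,0,0,0,0,0,0,0,0,0,0,0,0,0]'; python3 -c "
from fit import *
go(*grasp('L',0))"
```

```text
time: 11.42
ee_pos: [0.5879, -0.3145, 0.1221]
tcp_rot: [0.057, 0.968, -0.015, 0.245]
ft_force: [0.3, -0.5, 0.1]
width: 0.876
grasp_force: 0.0
shift [ 0.0076 -0.0017  0.008 ] n>= 1.0 mm world [-2.5 -1.1 -8.5]
turn after shift [-0.0004  0.005   0.0021] n>= 1.0
shift if turned first [ 0.0075 -0.0018  0.0081]
```

```bash
python3 -m crank '[0.0075,-0.0015,0.008,0,0.005,0.002,0,0,0,0,0,0]'; python3 -m crank '[0,0,0,0,0,0,0,0,0,0,0,0,0,0,0,0,0,0,0,0,0,0,0,0,0,0,0,0,0,0,0,0,0,0,0,0,0,0,0,0,0,0,0,0,0,0,0,0]' 30 30;python3 -c "
from fit import *
go(*grasp('L',0))"
```

```text
time: 11.58
ee_pos: [0.5846, -0.3159, 0.1122]
tcp_rot: [0.059, 0.969, -0.015, 0.241]
ft_force: [-1.4, 0.1, 0.6]
width: 0.875
grasp_force: 0.0
time: 12.25
ee_pos: [0.585, -0.3162, 0.1128]
tcp_rot: [0.059, 0.969, -0.015, 0.241]
ft_force: [-4.7, 0.3, 5.7]
width: 0.628
grasp_force: 32.2
shift [-0.0008  0.0008 -0.0006] n>= 1.0 mm world [0.4 0.6 0.8]
turn after shift [-0.0008 -0.0005 -0.0006] n>= 1.0
shift if turned first [-0.0008  0.0008 -0.0006]
```

```bash
python3 -m crank '[0,0,-0.005,0,0,0,0,0,-0.008,0,0,0,0,0,-0.01,0,0,0,0,0,-0.01,0,0,0,0,0,-0.012,0,0,0,0,0,-0.015,0,0,0,0,0,-0.02,0,0,0,0,0,-0.03,0,0,0,0,0,-0.02,0,0,0,0,0,0,0,0,0]' - 40; python3 - <<'E'
from look import *
s=ctrl.read_state(); print(s["width"],s["grasp_force"],s["ft_force"])
look("w3",["cap_large"])
E
```

```text
time: 13.08
ee_pos: [0.5365, -0.3109, 0.2095]
tcp_rot: [0.059, 0.968, -0.016, 0.243]
ft_force: [0.4, -0.3, 0.7]
width: 0.63
grasp_force: 42.3
0.6298069807833974 42.29622110724449 [ 0.36025562 -0.25976049  0.68773425]
cap_large 0.89 [263. 273.] 17049 [[0.508, -0.334, 0.192], [0.52, -0.309, 0.227], [0.539, -0.284, 0.239]]
```

View pics/w3.png

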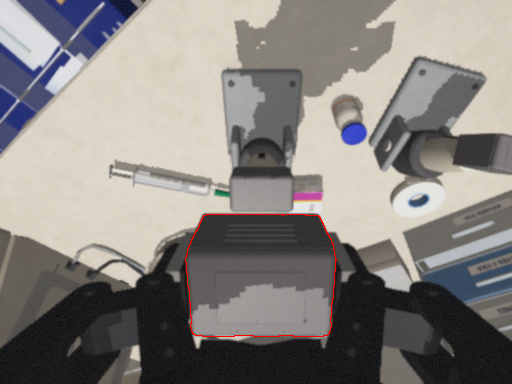

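```bash
cat >> fit.py <<'E'
def held(tag,name,dims,n):
    s=ctrl.read_state(); T=Ro.from_quat(s["tcp_rot"]); 
    G=np.load("G%s.npy"%tag); m=cv2.erode(np.load("m%s_%s0.npy"%(tag,name)).astype(np.uint8),np.ones((5,5)))>0
    P=G[m&~np.isnan(G[...,0])][::8]; Q=T.inv().apply(P-s["ee_pos"]); h=np.array(dims)/2
    B=Ro.from_matrix(np.diag([-1.,1,-1]))  # cap axes in tool
    f=lambda v: sdf((B*Ro.from_rotvec(v[3:])).inv().apply(Q-v[:3])-[0,0,h[2]],h)
    r=least_squares(f,[0,0,.012,0,0,0],loss="soft_l1",f_scale=.002)
    print("mouth in tool mm",np.round(r.x[:3]*1000,1),"rot deg",np.round(np.degrees(r.x[3:]),1),"res",np.median(abs(f(r.x)))*1000)
E
python3 - <<'E'
from fit import *
held("w3","cap_large",(.036,.054,.04),"L")
a=np.radians(-12.3)
ex=np.array([np.cos(a),np.sin(a),0]);ey=np.array([-ex[1],ex[0],0])
Rt=Ro.from_matrix(np.c_[-ex,ey,[0,0,-1]])
C=np.array([.4829,.1114,0]); print("bays",C-.023*ex,C+.030*ex)
go(C-.023*ex+[0,0,.15],Rt)
E
```

```text
mouth in tool mm [-1.8  1.  11. ] rot deg [-0.1 -0.2  0.1] res 0.3136435988717635
bays [0.46042795 0.1162997  0.        ] [0.51221137 0.10500909 0.        ]
shift [ 0.173   0.5179 -0.0144] n>= 11.0 mm world [-76.2 426.7 -55.3]
turn after shift [0.0138 0.3111 0.0579] n>= 5.0
shift if turned first [0.2067 0.5008 0.0691]
```

```bash
python3 -m crank '[0,0,0,0.0028,0.0622,0.0116,0,0,0,0.0028,0.0622,0.0116,0,0,0,0.0028,0.0622,0.0116,0,0,0,0.0028,0.0622,0.0116,0,0,0,0.0028,0.0622,0.0116,0.0188,0.0455,0,0,0,0,0.0188,0.0455,0,0,0,0,0.0188,0.0455,0,0,0,0,0.0188,0.0455,0,0,0,0,0.0188,0.0455,0,0,0,0]'; python3 -m crank '[0.0188,0.0455,0,0,0,0,0.0188,0.0455,0,0,0,0,0.0188,0.0455,0,0,0,0,0.0188,0.0455,0,0,0,0,0.0188,0.0455,0,0,0,0,0.0188,0.0455,0,0,0,0,0,0,0.03,0,0,0,0,0,0.039,0,0,0,0,0,0,0,0,0]';  cat > tgt.py <<'E'
from fit import *
a=np.radians(-12.3)
ex=np.array([np.cos(a),np.sin(a),0]);ey=np.array([-ex[1],ex[0],0])
Rt=Ro.from_matrix(np.c_[-ex,ey,[0,0,-1]])
C=np.array([.4829,.1114,0])
E
python3 - <<'E'
from tgt import *
from look import look
go(C-.023*ex+[0,0,.016],Rt)
look("w4",["cap_large","tray"])
held("w4","cap_large",(.036,.054,.04),"L")
E
```

```text
time: 14.02
ee_pos: [0.5013, -0.1145, 0.2023]
tcp_rot: [0.107, 0.994, 0.0, -0.002]
ft_force: [0.5, -0.4, 0.1]
width: 0.628
grasp_force: 42.2
time: 14.77
ee_pos: [0.4573, 0.1168, 0.1429]
tcp_rot: [0.106, 0.994, -0.001, -0.005]
ft_force: [-1.1, -0.5, -0.7]
width: 0.627
grasp_force: 42.4
shift [-0.0055  0.0008  0.1586] n>= 4.0 mm world [   3.2   -0.5 -126.9]
turn after shift [-0.0024 -0.0061  0.0016] n>= 1.0
shift if turned first [-0.004   0.0002  0.1587]
cap_large 0.68 [260. 275.] 17146 [[0.437, 0.091, 0.138], [0.45, 0.117, 0.173], [0.476, 0.143, 0.174]]
tray 0.9 [260. 182.] 14825 [[0.42, 0.04, 0.004], [0.462, 0.116, 0.006], [0.507, 0.189, 0.039]]
tray 0.48 [ 77. 129.] 1878 [[0.376, -0.017, 0.006], [0.387, -0.001, 0.041], [0.398, 0.004, 0.055]]
mouth in tool mm [ 0.6  0.8 16.5] rot deg [-0.2  0.3  0. ] res 0.3004585280733003
```

View pics/w4.png

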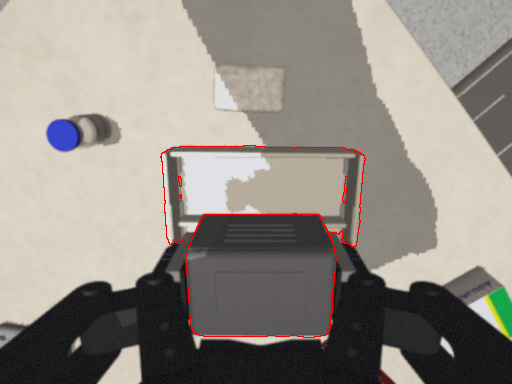

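```bash
python3 -m crank '[0,0,0,0,0,0,0,0,0,0,0,0]'; python3 - <<'E'
from tgt import *
from look import look
go(C-.023*ex+[0,0,.016],Rt)
look("w5",["cap_large"])
held("w5","cap_large",(.036,.054,.04),"L")
E
```

```text
time: 15.08
ee_pos: [0.4609, 0.1161, 0.1509]
tcp_rot: [0.107, 0.994, 0.001, 0.0]
ft_force: [0.3, 0.3, 0.8]
width: 0.629
grasp_force: 42.4
shift [ 7.000e-04 -1.000e-04  1.686e-01] n>= 4.0 mm world [  -0.5    0.2 -134.9]
turn after shift [ 0.0009  0.0002 -0.0004] n>= 1.0
shift if turned first [6.000e-04 1.000e-04 1.686e-01]
cap_large 0.55 [264. 275.] 16974 [[0.44, 0.091, 0.144], [0.453, 0.117, 0.178], [0.479, 0.142, 0.179]]
mouth in tool mm [-1.5  1.4 12.3] rot deg [-0.1  0.2 -0. ] res 0.3168917880864708
```

```bash
python3 -m crank '[0,0,0.03,0,0,0,0,0,0.04,0,0,0,0,0,0.04,0,0,0,0,0,0.025,0,0,0,0,0,0.015,0,0,0,0,0,0.006,0,0,0,0,0,0,0,0,0,0,0,0,0,0,0]'; python3 -m crank '[0,0,0.004,0,0,0,0,0,0.004,0,0,0,0,0,0.003,0,0,0,0,0,0,0,0,0]'
```

```text
time: 15.85
ee_pos: [0.4607, 0.1166, 0.0259]
tcp_rot: [0.107, 0.994, 0.001, -0.0]
ft_force: [-0.0, 0.3, 0.6]
width: 0.627
grasp_force: 42.4
time: 16.18
ee_pos: [0.4598, 0.1165, 0.0156]
tcp_rot: [0.107, 0.994, 0.0, -0.001]
ft_force: [0.0, -0.3, -0.3]
width: 0.629
grasp_force: 42.4
```

```bash
python3 -m crank '[0,0,0.0015,0,0,0,0,0,0,0,0,0]'; python3 -m crank '[0,0,0.0015,0,0,0,0,0,0,0,0,0]'
```

```text
time: 16.35
ee_pos: [0.4599, 0.1165, 0.0154]
tcp_rot: [0.107, 0.994, 0.0, -0.001]
ft_force: [-3.5, -0.1, 7.0]
width: 0.625
grasp_force: 43.1
time: 16.52
ee_pos: [0.46, 0.1165, 0.0154]
tcp_rot: [0.107, 0.994, 0.0, -0.0]
ft_force: [-9.1, -3.0, 20.2]
width: 0.628
grasp_force: 44.3
```

```bash
python3 -m crank '[0,0,-0.0015,0,0,0,0,0,0,0,0,0,0,0,0,0,0,0,0,0,0,0,0,0,0,0,0,0,0,0]' 66; python3 -m crank '[0,0,-0.01,0,0,0,0,0,-0.02,0,0,0,0,0,-0.04,0,0,0,0,0,-0.05,0,0,0,0,0,-0.05,0,0,0,0,0,-0.05,0,0,0,0,0,-0.03,0,0,0,0,0,0,0,0,0]'; python3 - <<'E'
from tgt import *
from look import look
look("w6",["cap_large"])
p,d=snapshot("top"); save("t6.png",p); go(*grasp('S',.075))
G=np.load("Gw6.npy"); m=np.load("mw6_cap_large0.npy")&~np.isnan(G[...,0]); P=G[m]; print(np.c_[(P-C)@ex,(P-C)@ey,P[:,2]][P[:,2]>.035].min(0),np.c_[(P-C)@ex,(P-C)@ey,P[:,2]][P[:,2]>.035].max(0))
E
```

```text
time: 16.93
ee_pos: [0.4598, 0.1164, 0.0143]
tcp_rot: [0.107, 0.994, 0.0, -0.001]
ft_force: [0.1, 0.0, 0.2]
width: 0.773
grasp_force: 0.0
time: 17.6
ee_pos: [0.4617, 0.1167, 0.221]
tcp_rot: [0.107, 0.994, 0.002, 0.003]
ft_force: [0.7, 0.2, -0.4]
width: 0.774
grasp_force: 0.0
cap_large 0.72 [262. 162.] 2362 [[0.438, 0.091, 0.003], [0.456, 0.116, 0.04], [0.479, 0.142, 0.041]]
shift [-0.163 -0.28   0.066] n>= 7.0 mm world [  79.7 -246.5  -53.1]
turn after shift [ 0.0297 -0.4226  0.0857] n>= 6.0
shift if turned first [-0.117  -0.2545  0.1756]
[-0.04124056 -0.02770234  0.03596195] [-0.00500145  0.02624284  0.04213758]
```

View pics/w6.png

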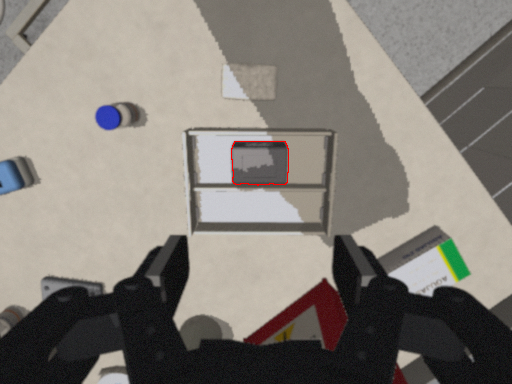

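```bash
python3 -m crank '[-0.0233,-0.04,0,0,0,0,-0.0233,-0.04,0,0,0,0,-0.0233,-0.04,0,0,0,0,-0.0233,-0.04,0,0,0,0,-0.0233,-0.04,0,0,0,0,-0.0233,-0.04,0,0,0,0,-0.0233,-0.04,0,0,0,0]' 55; python3 -m crank '[0,0,0,0.005,-0.0704,0.0143,0,0,0,0.005,-0.0704,0.0143,0,0,0,0.005,-0.0704,0.0143,0,0,0,0.005,-0.0704,0.0143,0,0,0,0.005,-0.0704,0.0143,0,0,0,0.005,-0.0704,0.0143,0,0,0,0,0,0,0,0,0,0,0,0,0,0,0,0,0,0]'; python3 -c "
from fit import *
go(*grasp('S',0))"
```

```text
time: 18.33
ee_pos: [0.5395, -0.132, 0.2125]
tcp_rot: [0.107, 0.994, 0.0, -0.002]
ft_force: [0.8, 0.4, -0.3]
width: 0.648
grasp_force: 0.0
time: 19.08
ee_pos: [0.5406, -0.1303, 0.2155]
tcp_rot: [0.166, 0.931, -0.057, 0.32]
ft_force: [-0.5, -0.3, 0.7]
width: 0.645
grasp_force: 0.0
shift [ 0.0423 -0.0002  0.1466] n>= 3.0 mm world [  42.5  -15.9 -113.3]
turn after shift [ 0.0001 -0.001   0.0005] n>= 1.0
shift if turned first [ 0.0426 -0.0003  0.1465]
```

```bash
python3 -m crank '[0.0423,0,0,0,0,0,0,0,0.035,0,0,0,0,0,0.035,0,0,0,0,0,0.03,0,0,0,0,0,0.025,0,0,0,0,0,0.014,0,0,0,0,0,0.0075,0,0,0,0,0,0,0,0,0,0,0,0,0,0,0]'; python3 -c "
from fit import *
go(*grasp('S',0))"
```

```text
time: 19.83
ee_pos: [0.5836, -0.1465, 0.1016]
tcp_rot: [0.167, 0.931, -0.058, 0.32]
ft_force: [-0.6, -0.7, 0.0]
width: 0.644
grasp_force: 0.0
shift [ 0.0001  0.     -0.0009] n>= 1.0 mm world [-0.5  0.2  0.5]
turn after shift [-0.0004 -0.0009  0.    ] n>= 1.0
shift if turned first [ 0.0001  0.     -0.0009]
```

```bash
python3 -m crank '[0,0,0,0,0,0,0,0,0,0,0,0,0,0,0,0,0,0,0,0,0,0,0,0,0,0,0,0,0,0,0,0,0,0,0,0,0,0,0,0,0,0,0,0,0,0,0,0]' 15 30; python3 -m crank '[0,0,-0.005,0,0,0,0,0,-0.008,0,0,0,0,0,-0.01,0,0,0,0,0,-0.01,0,0,0,0,0,-0.012,0,0,0,0,0,-0.015,0,0,0,0,0,-0.02,0,0,0,0,0,-0.03,0,0,0,0,0,-0.02,0,0,0,0,0,0,0,0,0]' - 40; python3 -m crank '[0,0,0,0,0,0,0,0,0,0,0,0]'; python3 - <<'E'
from tgt import *
from look import look
look("w7",["cap_small"])
held("w7","cap_small",(.024,.036,.04),"S")
go(C+.030*ex+[0,0,.016],Rt)
E
```

```text
time: 20.5
ee_pos: [0.5831, -0.1462, 0.1025]
tcp_rot: [0.167, 0.93, -0.058, 0.321]
ft_force: [-1.8, -0.2, 6.3]
width: 0.416
grasp_force: 30.7
time: 21.33
ee_pos: [0.5222, -0.1235, 0.1863]
tcp_rot: [0.167, 0.93, -0.057, 0.322]
ft_force: [-0.6, 0.0, 0.6]
width: 0.417
grasp_force: 41.5
time: 21.5
ee_pos: [0.5224, -0.1238, 0.1818]
tcp_rot: [0.167, 0.931, -0.058, 0.32]
ft_force: [0.8, 0.1, -0.8]
width: 0.418
grasp_force: 41.5
cap_small 0.6 [259. 275.] 8837 [[0.495, -0.136, 0.166], [0.507, -0.119, 0.197], [0.522, -0.102, 0.208]]
mouth in tool mm [-0.2  1.1 13.3] rot deg [-0.2  0.4 -0. ] res 0.3054949396282258
shift [0.2145 0.2641 0.0947] n>= 7.0 mm world [ -10.1  228.9 -165.3]
turn after shift [-0.0299  0.4199 -0.0857] n>= 6.0
shift if turned first [0.0733 0.2769 0.2067]
```

View pics/w7.png

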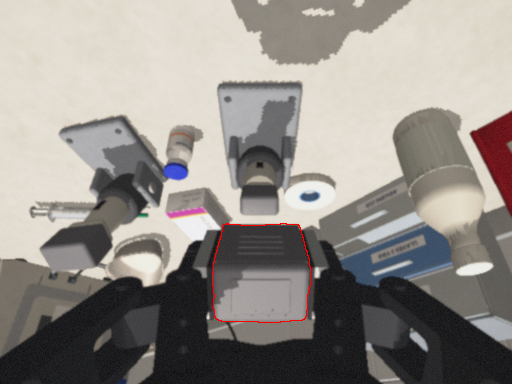

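```bash
python3 -m crank '[0,0,0,-0.005,0.07,-0.0143,0,0,0,-0.005,0.07,-0.0143,0,0,0,-0.005,0.07,-0.0143,0,0,0,-0.005,0.07,-0.0143,0,0,0,-0.005,0.07,-0.0143,0,0,0,-0.005,0.07,-0.0143,0.0122,0.0462,0,0,0,0,0.0122,0.0462,0,0,0,0,0.0122,0.0462,0,0,0,0,0.0122,0.0462,0,0,0,0]'; python3 -m crank '[0.0122,0.0462,0,0,0,0,0.0122,0.0462,0,0,0,0,0,0,0.03,0,0,0,0,0,0.04,0,0,0,0,0,0.04,0,0,0,0,0,0.025,0,0,0,0,0,0.01,0,0,0,0,0,0,0,0,0,0,0,0,0,0,0,0,0,0,0,0,0]';  python3 - <<'E'
from tgt import *
go(C+.030*ex+[0,0,.016],Rt)
E
```

```text
time: 22.43
ee_pos: [0.516, 0.0301, 0.1807]
tcp_rot: [0.108, 0.994, -0.0, -0.001]
ft_force: [0.4, 0.1, -0.3]
width: 0.418
grasp_force: 41.5
time: 23.27
ee_pos: [0.5137, 0.1053, 0.0684]
tcp_rot: [0.107, 0.994, 0.0, 0.002]
ft_force: [0.2, 0.5, 0.6]
width: 0.417
grasp_force: 41.6
shift [ 0.002  -0.0008  0.0655] n>= 2.0 mm world [ -1.5  -0.3 -52.4]
turn after shift [0.0006 0.0025 0.0001] n>= 1.0
shift if turned first [ 0.0018 -0.0008  0.0655]
```

```bash
python3 -m crank '[0.001,0,0.02,0,0,0,0,0,0.018,0,0,0,0,0,0.01,0,0,0,0,0,0.005,0,0,0,0,0,0,0,0,0,0,0,0,0,0,0]'; python3 -m crank '[0,0,0.004,0,0,0,0,0,0.004,0,0,0,0,0,0.002,0,0,0,0,0,0,0,0,0]';python3 -m crank '[0,0,0.0015,0,0,0,0,0,0,0,0,0]'
```

```text
time: 23.77
ee_pos: [0.5126, 0.1055, 0.0254]
tcp_rot: [0.107, 0.994, 0.0, 0.002]
ft_force: [0.9, 0.0, -0.2]
width: 0.419
grasp_force: 41.6
time: 24.1
ee_pos: [0.5121, 0.1054, 0.0163]
tcp_rot: [0.107, 0.994, -0.0, 0.001]
ft_force: [0.0, -0.0, -0.6]
width: 0.414
grasp_force: 41.7
time: 24.27
ee_pos: [0.5122, 0.1054, 0.0161]
tcp_rot: [0.107, 0.994, -0.0, 0.001]
ft_force: [-3.5, -1.0, 7.3]
width: 0.416
grasp_force: 42.3
```

Contact with the floor at 7 N; release and rise.

```bash
python3 -m crank '[0,0,0,0,0,0,0,0,0,0,0,0,0,0,0,0,0,0,0,0,0,0,0,0,0,0,0,0,0,0]' 50; python3 -m crank '[0,0,-0.01,0,0,0,0,0,-0.02,0,0,0,0,0,-0.04,0,0,0,0,0,-0.05,0,0,0,0,0,-0.05,0,0,0,0,0,-0.05,0,0,0,0,0,-0.03,0,0,0,0,0,0,0,0,0,0,0,0,0,0,0]'; python3 - <<'E'
from tgt import *
from look import look
look("w8",["cap_small","cap_large"])
G=np.load("Gw8.npy")
for n in("cap_small","cap_large"):
    m=np.load("mw8_%s0.npy"%n)&~np.isnan(G[...,0]); P=G[m]; q=np.c_[(P-C)@ex,(P-C)@ey,P[:,2]];q=q[q[:,2]>.036]
    A=np.c_[q[:,:2],np.ones(len(q))]; print(n,q.min(0).round(4),q.max(0).round(4),"slope",np.linalg.lstsq(A,q[:,2],rcond=None)[0].round(3))
E
```

```text
time: 24.68
ee_pos: [0.5121, 0.1054, 0.0152]
tcp_rot: [0.107, 0.994, -0.0, 0.001]
ft_force: [-0.6, 0.3, -0.9]
width: 0.585
grasp_force: 0.0
time: 25.43
ee_pos: [0.5124, 0.1056, 0.2175]
tcp_rot: [0.107, 0.994, 0.0, 0.003]
ft_force: [-0.0, 0.1, -1.5]
width: 0.585
grasp_force: 0.0
cap_small 0.78 [261. 165.] 1103 [[0.497, 0.088, 0.007], [0.508, 0.105, 0.041], [0.524, 0.122, 0.043]]
cap_large 0.6 [261. 110.] 2417 [[0.44, 0.09, 0.039], [0.46, 0.115, 0.041], [0.479, 0.141, 0.043]]
cap_large 0.33 [  3. 345.] 39 [[0.681, -0.287, -0.003], [0.682, -0.279, 0.002], [0.683, -0.274, 0.008]]
cap_small [ 0.0176 -0.0177  0.037 ] [0.0413 0.0166 0.0436] slope [0.023 0.002 0.04 ]
cap_large [-0.0414 -0.0278  0.0373] [-0.0056  0.0263  0.0435] slope [ 0.003 -0.004  0.041]
```

View pics/w8.png

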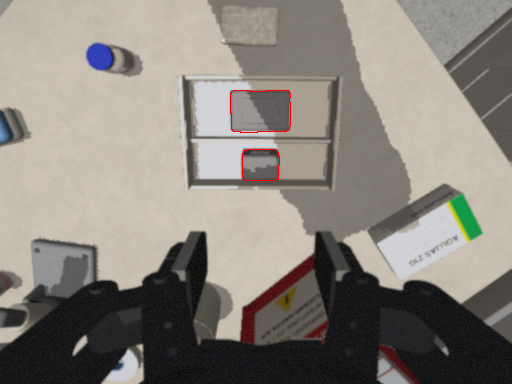

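Both caps stand upright and level in their bays (large at pixel (261,110), small at (261,165)). The panels are up and the gripper is clear.

```bash
python3 -c "
from plant import ctrl
print(ctrl.hand_in())"
```

```text
the job is handed in; nothing more can be done
None
```

I folded both panels upright while the caps were still on, then set the large cap in the wider bay and the small cap in the narrower bay, mouth down. The job was handed in at about 25 s; the hand-in gave no verdict.

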